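# Refit the interlocked access cover of a laser enclosure

## Task

Put the black access cover back on the laser enclosure: lift it off the blue tray and lower it flat into the port frame, so that its steel tongue goes straight down into the red interlock switch. Then lock it: press the T-handle lightly and turn it clockwise until the cam drops into its slot hidden below, push it right down, turn on for a quarter turn until you feel the stop, and let go, so that the cam catches and the handle stays down by itself. Do not force the cam, and leave the mirror mount, the lens tube and the screwdriver where they are.

Things in the scene. Friction and masses are not known exactly. Their poses are not given: they have to be found in the camera images.
- enclosure: Laser enclosure: fixed bare-aluminium box, 260 x 260 mm, 100 mm high, with clamping feet; origin in the middle of its underside, z up, x towards the side with the interlock switch. It may stand to the left or to the right of the robot.
- port (a point): Middle of the access port in the enclosure's deck, at deck level (100 mm up); axes those of the enclosure. The cover rests on the deck inside a raised dark frame, 5 mm high and 133 x 133 mm clear, over an opening 112 x 112 mm.
- switch_slot (a point): Mouth of the slot in the red tongue interlock switch inside the port, 44 mm from the port's middle along the enclosure's x, 8 mm below the deck. Slot 7 mm (x) by 19.5 mm (y), 24 mm deep; axes those of the enclosure.
- clip_top (a point): Where the brass cam clip sits, floating in a ring on a bridge under the port: upper face 13.5 mm below the deck. Axes those of the enclosure, NOT of the clip: its slot (8 mm wide, 28 mm long) lies along the enclosure's x only to within 0.6 rad either way, turned differently each time, and the cover hides it.
- cover_mid (a point): Middle of the loose cover: black plate 130 x 130 x 4 mm, about 0.33 kg with handle, lying across the blue tray at the start. Point half-way through the plate; z up, x towards the side with the tongue and the yellow label. Seated in the frame, its x and y agree with the enclosure's and the point is 2 mm above the deck.
- tongue_tip (a point): Lower tip of the cover's steel tongue, 28 mm below the plate's underside and 44 mm from the cover's middle along its x; axes those of the cover. Tongue 4 mm thick (x), 16 mm wide (y), its last 7 mm only 2.6 x 12 mm. With the cover seated the tip is 20 mm below the mouth of the slot.
- t_grip (a point): Centre of the wing of the T-handle in the middle of the cover: light steel bar 50 mm long (this point's x), 12 mm thick (y), 24 mm high, red line on top. Handle up, this point is 34 mm above the plate's top face, the wing's lower edge 22 mm above it, on a 12 mm stem; pressed home all is about 11 mm lower. Turning clockwise lessens its yaw.
- cam (a point): The cam under the cover: a cross bar 24 mm long and 4 mm thick, parallel to the wing (x along the bar), on the foot of the T-handle. Handle up, its centre is 10 mm below the plate's underside. It passes the clip's slot when within about 0.17 rad of its direction.
- t_handle (a joint): Turn of the T-handle in the cover, rad, growing clockwise seen from above; 0: wing along the cover's x. Range -1.5 to 2.6, friction about 0.06 N m, stays where left. Starts between -1.15 and -0.9. Through the slot, the cam turns clockwise only; the catch notch lies a quarter turn (1.57) on, just before a hard stop (0.08 past it), and takes the cam from about 0.2 before it.
- t_press (a joint): How far the T-handle is pressed in, m, 0 (up) to 0.0115, against a spring of 4 N at 0 rising to 10 N. Cover seated, out of line with the slot, the cam meets the clip's top at 0.0015. In line it goes through; from 0.0105 it is free to turn below. Caught in the notch it rests at 0.0085; let go before the notch it stays at 0.0105, in the slot it springs up to 0.
- tube_mid (a point): Middle of a black lens tube with an aluminium cap, 31 mm in diameter, 38 mm high, standing on a corner of the enclosure's deck. Leave alone.
- mount_mid (a point): Black mirror mount on a steel post, 45 mm wide, 88 mm high (the point is 45 mm above the table), standing behind the enclosure. Leave alone.
- screwdriver_grip (a point): Orange screwdriver, 170 mm long, 26 mm thick, lying on the table beyond the tray; the point is on its handle. Leave alone.

How it is judged:
On the way:
1. the cover lies flat in the port frame with its tongue down in the interlock switch (z of tongue_tip in the frame of switch_slot below -0.018 m and horizontal distance between tongue_tip and switch_slot below 0.004 m and angle between tongue_tip's own z axis and vertical below 0.04 rad), for 0.2 s.
At the end, for the whole second after the job is handed in: The cover lies flat in the frame (within 0.03 rad), tongue tip at least 18.5 mm down the switch slot and within 4 mm of its middle; the T-handle is turned clockwise past 0.7 rad, at rest, and stays down by itself at 7.3 to 9.6 mm (only so with the cam in the notch) (z of tongue_tip in the frame of switch_slot below -0.0185 m and horizontal distance between tongue_tip and switch_slot below 0.004 m and angle between tongue_tip's own z axis and vertical below 0.03 rad and value of joint t_press between 0.0073 and 0.0096 m and value of joint t_handle above 0.7 rad and velocity of joint t_handle below 0.05 rad/s); the robot touches nothing.
It fails at once if the cam or the cover was forced against the clip with more than 60 N (contact force between cover and clip above 60 N).
It fails at once if the mirror mount was moved by more than 15 mm (distance of mount_mid from where it was at the start of the episode above 0.015 m).
It fails at once if the lens tube was moved by more than 15 mm (distance of tube_mid from where it was at the start of the episode above 0.015 m).
It fails at once if the screwdriver was moved by more than 15 mm (distance of screwdriver_grip from where it was at the start of the episode above 0.015 m).
It also fails if it takes over 72 s, if anything falls off the work surface, if the arm or the gripper's body presses on something with over 40 N, if the wrist force passes 120 N, or if a joint passes its speed limit or range.

## Robot

A 6-joint arm with a two-finger parallel gripper is mounted at the origin on the work surface. World frame = base frame: x ahead of the robot, y to its left, z up, the work surface at z = 0. Lengths are in m, angles in rad, forces in N, time in s.
With the tool pointing down it reaches from about 0.35 to 0.975 m from the base axis. Payload 7.1 kg.
Tool frame: the origin (TCP) lies on the centre line of the jaws, within the pads' length; the fingertips stand bot.nose_length ahead of it and the grasp point (between the pads) lies 6 mm ahead of it (bot.nose_length is the distance from the TCP to the fingertips, in m); y points along the fingers, z is the direction in which the jaws open and shut, and the axes are right-handed (so a half turn about y gives the same grasp; the last joint's range is limited). The gripper opens to 88 mm and grips with 3 to 60 N. Pads are 20 mm wide; open, the fingers measure 115 mm over their backs; the gripper's body (75 mm by 178 mm) begins 61 mm behind the grasp point.
Start: joints at [1.182, 0.423, 1.63, -0, 1.089, -0.019], TCP at [0.226, 0.583, 0.248] pointing down, gripper open.
Joint ranges: [-3, 3], [-0.9, 2.11], [0.09, 2.58], [-1.31, 4.45], [0.11, 2.69], [-2.54, 2.54]. Speed limits (rad/s): [2.39, 2.39, 3.01, 3.14, 3.14, 3.14].

## Interface

Orientations are given as a rotation vector (axis times angle).
In Python, from bench import bot gives the robot as it stands.
- The arm moves only by the shell command python3 -m crank 'ROWS' [OPENING]. ROWS is JSON, a list of rows, each an object with "slide": the shift along the world's x, y, z in mm, a list of three; "delta_rot": the turn, a rotation vector about the world's x, y, z in rad, a list of three. In form: [{"slide": [tx, ty, tz], "delta_rot": [wx, wy, wz]}, ...]. A call has exactly 10 rows; each row shifts and turns the commanded pose from where the row before left it; what a row does not reach is not made up. A row lasts 1/10 s, in which the tool goes at most 50 mm and 8.59 degrees, less where a joint would pass 70% of its speed; a pose out of reach is approached as far as the arm can. A call is refused whole if a number of a shift passes 50 or a number of a turn 0.15, either way. A call with a gripper value outside its range is refused whole. OPENING is the opening, from 0 (shut) to 1 (fully open), set as the call begins (- or left out, the last holds). The fingers move at their own pace and stop on an object; the grip force is fixed at half the most. Time passes only in rows, so rows that do not move let the fingers close, or fill a call up. It gives the time, the measured TCP pose, the force and the opening at its end, in the units of the state.
- bot.get_obs(): the state, without advancing time (a new reading comes with each control period).
- bot.grab_frame(name): name is "scene" or "top" or "wrist"; returns a dict with "image" (384x512x3 uint8, red, green, blue), "z_map" (384x512 float32, m along the optical axis (not along the pixel's ray), 0 where there is no reading), "intrinsics" (3x3 intrinsics, pixels), "R" (3x3) and "t" (3): a world point X has camera coordinates R X + t. Camera axes: x right, y down, z forward; pixel columns grow to the right and rows downward; lengths in m; the calibration is good to about 2 mm. A picture is of the moment at which its call begins.
- bot.finish_job(): hands the job in, once; it reports no verdict.
The state is a dict: "clock": time; "joint_positions": joint angles; "qvel": joint speeds; "effort": joint torques, N m; "position": TCP position; "tcp_rot": TCP orientation; "wrist_force": force on the tool from outside, world axes, zero at the start; "wrist_torque": the same for the moment, N m; "finger_gap": opening from 0.0 (shut) to 1.0 (fully open).
Only numpy, scipy, OpenCV 4.12 (cv2) and the standard library are available. Lean on these libraries where they do the work, as an engineer would, in place of code of your own. Each camera call takes 0.05 s, during which the arm holds its last target. There are 200 camera calls.

## Working session

There is one attempt and no reset: what is moved stays moved. The work goes in short steps, Python scripts to look and compute and a shell command to move; the robot and the scene stay as the last step left them, time stands still between calls to the robot, and variables do not carry over. Pictures are saved under pics/ and viewed, about 8 in all and at most 12, crops included, and the job is handed in when it is done.

```bash
mkdir -p pics; ls; cat > h.py <<'E'
from bench import bot
import numpy as np, cv2
def grab(n,save=None):
    f=bot.grab_frame(n)
    if save: cv2.imwrite('pics/'+save,cv2.cvtColor(f['image'],cv2.COLOR_RGB2BGR))
    return f
def cloud(f):
    K=f['intrinsics'];z=f['z_map'];v,u=np.mgrid[:z.shape[0],:z.shape[1]]
    c=np.stack([(u-K[0,2])/K[0,0]*z,(v-K[1,2])/K[1,1]*z,z],-1)
    return (c-f['t'])@f['R']
def ray(f,u,v,h):
    d=f['R'].T@np.linalg.inv(f['intrinsics'])@np.array([u,v,1.]);o=-f['R'].T@f['t']
    return o+d*(h-o[2])/d[2]
E
python3 - <<'E'
from h import *
a=grab('top','top1.png');b=grab('scene','scene1.png')
for f in(a,b):print(-f['R'].T@f['t'],f['R'][2],f['intrinsics'][0,0])
print(bot.nose_length,bot.get_obs())
np.savez('top1',**a);np.savez('scene1',**b)
E
```

```text
pics
[ 0.51572872 -0.01053303  0.92433595] [ 0.15449199  0.03629477 -0.98732716] 390.8346714497975
[ 1.18471787 -0.09636592  0.98300225] [-0.54421768  0.08556759 -0.83456893] 447.0931059309785
0.025 {'clock': 0.1, 'joint_positions': array([ 1.18201929e+00,  4.23737349e-01,  1.63058427e+00,  7.04427969e-06,
        1.08861605e+00, -1.89918591e-02]), 'qvel': array([-1.64178833e-03, -3.36468694e-05, -2.74472083e-03, -3.34058447e-04,
        9.64179203e-04,  1.50760555e-03]), 'effort': array([-4.58946361e-04, -5.45614636e+01, -2.74324679e+01,  6.44613337e-02,
        1.89036661e-02,  1.73608635e-05]), 'position': array([0.22568054, 0.58234125, 0.24700783]), 'tcp_rot': array([-1.55257374,  0.29040394, -0.28996444]), 'wrist_force': array([-0.66572959,  0.2572169 ,  0.25032349]), 'wrist_torque': array([ 0.01259918, -0.02540051,  0.01094981]), 'finger_gap': 1.001341766728479}
```

View pics/top1.png

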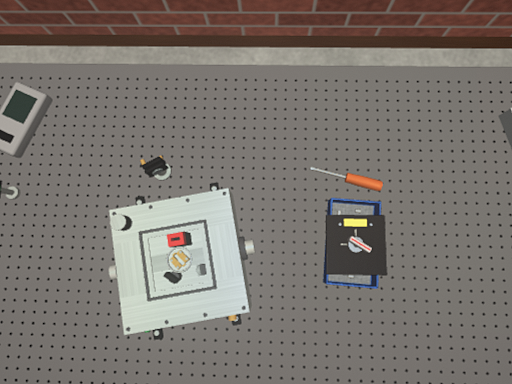

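View pics/scene1.png

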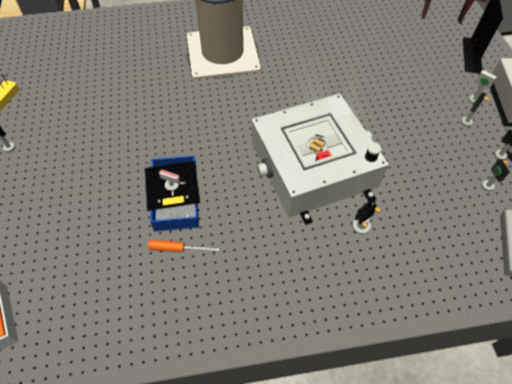

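The top view shows the enclosure at about (180,260) with its red switch towards image-up, the cover on the tray at (356,245), and its label at image-up. The tube (122,222), mount (155,165) and screwdriver (350,178) are all clear. The brass clip is visible at (180,260). I'll measure these next.

```bash
cat > m.py <<'E'
from h import *
a=dict(np.load('top1.npz'));im=a['image'];P=cloud(a)
g=im.astype(int);dark=g.max(2)<75
def rect(mask,h,name,biggest=True):
    cs,_=cv2.findContours(mask.astype(np.uint8),cv2.RETR_EXTERNAL,cv2.CHAIN_APPROX_NONE)
    c=max(cs,key=cv2.contourArea)
    w=np.array([ray(a,*p[0],h)[:2] for p in c])
    r=cv2.minAreaRect((w*1000).astype(np.float32));print(name,np.round(r,1) if 0 else r)
    return c
roi=np.zeros(dark.shape,bool);roi[212:308,132:226]=1
c=rect(dark&roi,.105,'frame')
inner=np.zeros(dark.shape,np.uint8);cv2.drawContours(inner,[c],-1,1,-1)
white=(inner>0)&(g.min(2)>=75)
rect(cv2.morphologyEx(white.astype(np.uint8),cv2.MORPH_CLOSE,np.ones((15,15))),.105,'clear')
roi[:]=0;roi[205:285,315:395]=1
pz=P[...,2]
print('plate z',np.median(pz[225:240,335:345]),np.median(pz[262:270,360:375]),'deck z',np.median(pz[310:318,150:200]),'table',np.median(pz[300:340,280:320]))
blk=(g.max(2)<45)&roi
lab=(g[...,0]>150)&(g[...,1]>150)&(g[...,2]<100)&roi
pl=cv2.morphologyEx((blk|lab).astype(np.uint8),cv2.MORPH_CLOSE,np.ones((9,9)))
h=np.median(pz[225:240,335:345])
rect(pl,h,'plate');rect(lab,h,'label')
red=(g[...,0]-g[...,1]>60)&(g[...,2]<120)
r2=np.zeros_like(roi);r2[225:260,160:195]=1
rect(red&r2,.092,'switch')
s=cv2.cvtColor(im,cv2.COLOR_RGB2BGR)
A=cv2.resize(s[215:305,135:225],(540,540),interpolation=cv2.INTER_CUBIC);B=cv2.resize(s[230:260,340:376],(360,300),interpolation=cv2.INTER_CUBIC)
o=np.zeros((540,800,3),np.uint8);o[:,:540]=A;o[:216,541:800]=cv2.resize(B,(259,216));cv2.imwrite('pics/crop1.png',o)
E
python3 m.py
```

```text
frame ((456.7125549316406, 193.0898895263672), (33.93222427368164, 19.028636932373047), 85.98958587646484)Traceback (most recent call last):
  File "m.py", line 14, in <module>
    rect(cv2.morphologyEx(white.astype(np.uint8),cv2.MORPH_CLOSE,np.ones((15,15))),.105,'clear')
    ~~~~^^^^^^^^^^^^^^^^^^^^^^^^^^^^^^^^^^^^^^^^^^^^^^^^^^^^^^^^^^^^^^^^^^^^^^^^^^^^^^^^^^^^^^^^
  File "m.py", line 6, in rect
    c=max(cs,key=cv2.contourArea)
ValueError: max() iterable argument is empty
```

```bash
sed -i 's/max(2)<75/max(2)<125/; s/>=75/>=125/' m.py; python3 m.py
```

```text
frame ((493.1703186035156, 185.52182006835938), (143.57656860351562, 144.3019256591797), 11.719096183776855)
clear ((493.2847900390625, 184.92100524902344), (133.71946716308594, 133.59722900390625), 11.688712120056152)
plate z 0.054318528536595134 0.05453447721922706 deck z 0.10049295988563801 table 0.0002074234307385477
plate ((573.85693359375, -202.66407775878906), (17.16071319580078, 44.321441650390625), 35.41777038574219)
label ((574.0487670898438, -202.93380737304688), (3.662705421447754e-05, 30.600114822387695), 1.3062211275100708)
switch ((534.9699096679688, 193.4803924560547), (26.817623138427734, 34.42913818359375), 11.578502655029297)
```

View pics/crop1.png

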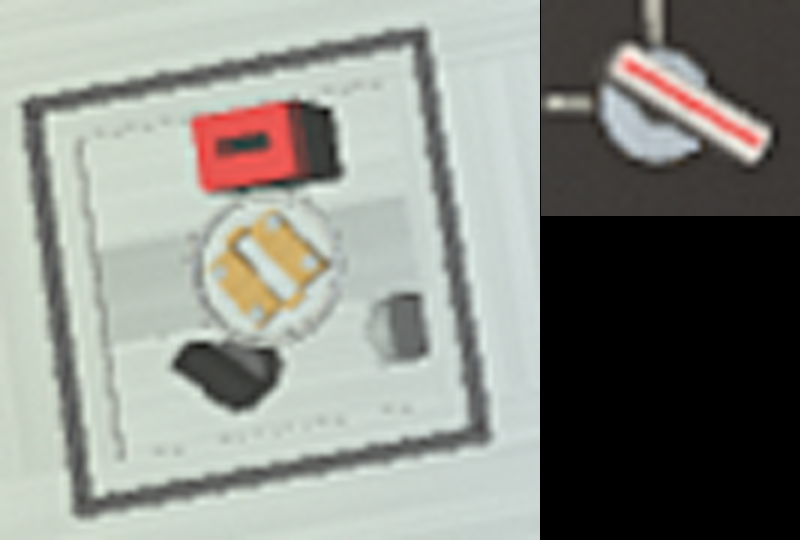

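The crop shows the clip slot as a white strip from about (245,238) to (290,305), the switch slot at (243,143), and the wing's red line running (625,65) to (755,140).

```bash
cat >> m.py <<'E'
print('----')
m=roi&(pz>.0505)
m=cv2.morphologyEx(m.astype(np.uint8),cv2.MORPH_OPEN,np.ones((3,3)))
rect(m,.0543,'plate')
lab=(g[...,0]>130)&(g[...,1]>120)&(g[...,2]<90)&roi;rect(lab,.0543,'label')
rl=roi&(g[...,0]-g[...,1]>40)&(g[...,0]-g[...,2]>40)&(pz>.07)
rect(rl,.0543+.046,'redline')
w=roi&(pz>.085);rect(w,.1003,'wing')
f=lambda x,y:(135+(x+.5)/6-.5,215+(y+.5)/6-.5)
p,q=[ray(a,*f(*t),.0865)[:2] for t in((243,238),(289,305))]
d=p-q;print('slot',p,q,(p+q)/2,'yaw',np.arctan2(d[1],d[0]))
r3=np.zeros_like(roi);r3[245:275,165:192]=1
br=r3&(g[...,0]-g[...,2]>60);rect(cv2.morphologyEx(br.astype(np.uint8),cv2.MORPH_CLOSE,np.ones((5,5))),.0865,'clip')
print('swslot',ray(a,*f(243,143),.092))
E
python3 m.py|sed '1,/----/d'
```

```text
plate ((533.4979248046875, -195.32839965820312), (129.79345703125, 129.83041381835938), 0.8366560339927673)
label ((574.3987426757812, -218.2342987060547), (0.0, 0.0), 0.0)
redline ((534.1170654296875, -194.80661010742188), (44.32261276245117, 4.388129234313965), 59.20747375488281)
wing ((533.3692626953125, -193.93101501464844), (50.58694076538086, 13.268986701965332), 59.813995361328125)
slot [0.50295909 0.1937208 ] [0.4800475  0.17599708] [0.4915033  0.18485894] yaw 0.6584160360180759
clip ((492.73968505859375, 185.2912139892578), (33.44385528564453, 30.95134925842285), 47.831787109375)
swslot [0.53626943 0.19431158 0.092     ]
```

```bash
cat > s.py <<'E'
from h import *
from scipy.spatial.transform import Rotation as R
o=bot.get_obs();M=R.from_rotvec(o['tcp_rot']).as_matrix()
print('t %.2f pos'%o['clock'],np.round(o['position']*1e3,1),'jawyaw %.3f tilt %s'%(np.arctan2(M[1,2],M[0,2]),np.round(M[:2,1],4)),'F',np.round(o['wrist_force'],1),'T',np.round(o['wrist_torque'],2),'gap %.3f'%o['finger_gap'],'q',np.round(o['joint_positions'],2))
E
python3 s.py
```

```text
t 0.10 pos [225.7 582.3 247. ] jawyaw 1.201 tilt [-0.0005 -0.0012] F [-0.7  0.3  0.3] T [ 0.01 -0.03  0.01] gap 1.001 q [ 1.18  0.42  1.63  0.    1.09 -0.02]
```

```bash
A='1'; 
python3 -m crank '[{"slide":[15.4,-38.9,-2],"delta_rot":[0,0,-0.0866]},{"slide":[15.4,-38.9,-2],"delta_rot":[0,0,-0.0866]},{"slide":[15.4,-38.9,-2],"delta_rot":[0,0,-0.0866]},{"slide":[15.4,-38.9,-2],"delta_rot":[0,0,-0.0866]},{"slide":[15.4,-38.9,-2],"delta_rot":[0,0,-0.0866]},{"slide":[15.4,-38.9,-2],"delta_rot":[0,0,-0.0866]},{"slide":[15.4,-38.9,-2],"delta_rot":[0,0,-0.0866]},{"slide":[15.4,-38.9,-2],"delta_rot":[0,0,-0.0866]},{"slide":[15.4,-38.9,-2],"delta_rot":[0,0,-0.0866]},{"slide":[15.4,-38.9,-2],"delta_rot":[0,0,-0.0866]}]' 1
python3 -m crank '[{"slide":[15.4,-38.9,-2],"delta_rot":[0,0,-0.0866]},{"slide":[15.4,-38.9,-2],"delta_rot":[0,0,-0.0866]},{"slide":[15.4,-38.9,-2],"delta_rot":[0,0,-0.0866]},{"slide":[15.4,-38.9,-2],"delta_rot":[0,0,-0.0866]},{"slide":[15.4,-38.9,-2],"delta_rot":[0,0,-0.0866]},{"slide":[15.4,-38.9,-2],"delta_rot":[0,0,-0.0866]},{"slide":[15.4,-38.9,-2],"delta_rot":[0,0,-0.0866]},{"slide":[15.4,-38.9,-2],"delta_rot":[0,0,-0.0866]},{"slide":[15.4,-38.9,-2],"delta_rot":[0,0,-0.0866]},{"slide":[15.4,-38.9,-2],"delta_rot":[0,0,-0.0866]}]'
python3 s.py
python3 - <<'E'
from h import *
f=grab('wrist','wrist1.png');print(-f['R'].T@f['t'],f['R'][2]);np.savez('wrist1',**f)
E
```

```text
clock: 1.1
position: [0.38, 0.1921, 0.2276]
tcp_rot: [-1.348, 0.961, -0.961]
wrist_force: [0.5, -0.0, 0.4]
finger_gap: 0.999
clock: 2.1
position: [0.534, -0.197, 0.2073]
tcp_rot: [-0.907, 1.592, -1.591]
wrist_force: [0.8, 1.5, 0.7]
finger_gap: 1.002
t 2.10 pos [ 534.  -197.   207.3] jawyaw -0.535 tilt [-0.0006  0.0003] F [0.8 1.5 0.7] T [-0.06  0.08 -0.03] gap 1.002 q [-0.37  0.39  1.79  0.    0.96  0.16]
[ 0.57532587 -0.12762428  0.34401129] [-0.14925293 -0.2514483  -0.95629353]
```

View pics/wrist1.png

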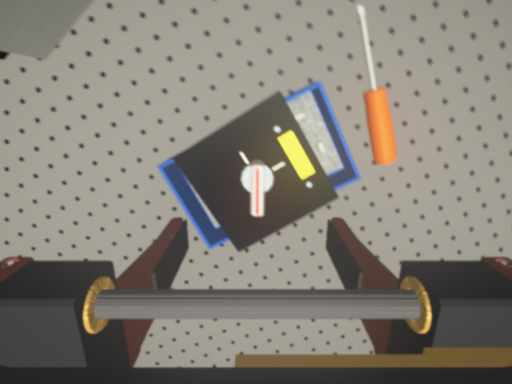

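The wing is centred between the fingers and square to them at (258,190). I'll descend and grip.

```bash

python3 -m crank '[{"slide":[0,0.2,-14],"delta_rot":[0,0,0]},{"slide":[0,0.2,-14],"delta_rot":[0,0,0]},{"slide":[0,0.2,-14],"delta_rot":[0,0,0]},{"slide":[0,0.2,-14],"delta_rot":[0,0,0]},{"slide":[0,0.2,-14],"delta_rot":[0,0,0]},{"slide":[0,0.2,-14],"delta_rot":[0,0,0]},{"slide":[0,0.2,-14],"delta_rot":[0,0,0]},{"slide":[0,0.2,-8],"delta_rot":[0,0,0]},{"slide":[0,0.2,-5],"delta_rot":[0,0,0]},{"slide":[0,0.2,0],"delta_rot":[0,0,0]}]'
python3 -m crank '[{"slide":[0,0,0],"delta_rot":[0,0,0]},{"slide":[0,0,0],"delta_rot":[0,0,0]},{"slide":[0,0,0],"delta_rot":[0,0,0]},{"slide":[0,0,0],"delta_rot":[0,0,0]},{"slide":[0,0,0],"delta_rot":[0,0,0]},{"slide":[0,0,0],"delta_rot":[0,0,0]},{"slide":[0,0,0],"delta_rot":[0,0,0]},{"slide":[0,0,0],"delta_rot":[0,0,0]},{"slide":[0,0,0],"delta_rot":[0,0,0]},{"slide":[0,0,0],"delta_rot":[0,0,0]}]' 0
python3 s.py
```

```text
clock: 3.15
position: [0.5336, -0.1932, 0.096]
tcp_rot: [-0.91, 1.589, -1.588]
wrist_force: [-0.5, -0.5, -0.6]
finger_gap: 1.003
clock: 4.15
position: [0.534, -0.1933, 0.0967]
tcp_rot: [-0.909, 1.588, -1.589]
wrist_force: [-0.5, -0.9, -0.5]
finger_gap: 0.134
t 4.15 pos [ 534.  -193.3   96.7] jawyaw -0.531 tilt [ 0.0002 -0.0001] F [-0.5 -0.9 -0.5] T [-0.02  0.24  0.06] gap 0.134 q [-0.37  0.56  1.84 -0.    0.74  0.16]
```

```bash

python3 -m crank '[{"slide":[0,0,3],"delta_rot":[0,0,0]},{"slide":[0,0,6],"delta_rot":[0,0,0]},{"slide":[0,0,12],"delta_rot":[0,0,0]},{"slide":[0,0,18],"delta_rot":[0,0,0]},{"slide":[0,0,18],"delta_rot":[0,0,0]},{"slide":[0,0,18],"delta_rot":[0,0,0]},{"slide":[0,0,18],"delta_rot":[0,0,0]},{"slide":[0,0,12],"delta_rot":[0,0,0]},{"slide":[0,0,5],"delta_rot":[0,0,0]},{"slide":[0,0,0],"delta_rot":[0,0,0]}]'
python3 -m crank '[{"slide":[-1,9.5,0],"delta_rot":[0,0,0]},{"slide":[-2,19,0],"delta_rot":[0,0,0.02]},{"slide":[-2,19,0],"delta_rot":[0,0,0.02]},{"slide":[-2,19,0],"delta_rot":[0,0,0.02]},{"slide":[-2,19,0],"delta_rot":[0,0,0.02]},{"slide":[-2,19,0],"delta_rot":[0,0,0.02]},{"slide":[-2,19,0],"delta_rot":[0,0,0.02]},{"slide":[-2,19,0],"delta_rot":[0,0,0.02]},{"slide":[-2,19,0],"delta_rot":[0,0,0.02]},{"slide":[-2,19,0],"delta_rot":[0,0,0.02]}]'
python3 -m crank '[{"slide":[-2,19,0],"delta_rot":[0,0,0.009]},{"slide":[-2,19,0],"delta_rot":[0,0,0]},{"slide":[-2,19,0],"delta_rot":[0,0,0]},{"slide":[-2,19,0],"delta_rot":[0,0,0]},{"slide":[-2.3,19,0],"delta_rot":[0,0,0]},{"slide":[-3,19,0],"delta_rot":[0,0,0]},{"slide":[-3,19,0],"delta_rot":[0,0,0]},{"slide":[-2,19,0],"delta_rot":[0,0,0]},{"slide":[-2,19,0],"delta_rot":[0,0,0]},{"slide":[-1,9.5,0],"delta_rot":[0,0,0]}]'
python3 -m crank '[{"slide":[-1,9.5,0],"delta_rot":[0,0,0]},{"slide":[0,0,0],"delta_rot":[0,0,0]},{"slide":[0,0,0],"delta_rot":[0,0,0]},{"slide":[0,0,0],"delta_rot":[0,0,0]},{"slide":[0,0,0],"delta_rot":[0,0,0]},{"slide":[0,0,0],"delta_rot":[0,0,0]},{"slide":[0,0,0],"delta_rot":[0,0,0]},{"slide":[0,0,0],"delta_rot":[0,0,0]},{"slide":[0,0,0],"delta_rot":[0,0,0]},{"slide":[0,0,0],"delta_rot":[0,0,0]}]'
python3 s.py
python3 - <<'E'
from h import *
F={}
for n in('top','scene','wrist'):
    f=grab(n);np.savez(n+'2',**f);F[n]=cv2.cvtColor(f['image'],cv2.COLOR_RGB2BGR)
o=np.zeros((600,800,3),np.uint8)
o[:300,:400]=cv2.resize(F['top'],(400,300));o[300:,:400]=cv2.resize(F['scene'],(400,300));o[:300,400:]=cv2.resize(F['wrist'],(400,300))
o[300:,400:]=cv2.resize(F['scene'][60:240,230:430],(400,300))
cv2.imwrite('pics/hover.png',o)
E
```

```text
clock: 5.15
position: [0.5341, -0.1933, 0.2075]
tcp_rot: [-0.909, 1.587, -1.589]
wrist_force: [0.2, -0.2, -3.2]
finger_gap: 0.135
clock: 6.15
position: [0.5138, -0.0114, 0.2056]
tcp_rot: [-1.024, 1.464, -1.461]
wrist_force: [0.2, 0.2, -2.6]
finger_gap: 0.134
clock: 7.15
position: [0.4924, 0.1691, 0.2057]
tcp_rot: [-1.03, 1.457, -1.455]
wrist_force: [-0.8, -0.4, -3.0]
finger_gap: 0.137
clock: 8.15
position: [0.4926, 0.1772, 0.2067]
tcp_rot: [-1.028, 1.456, -1.457]
wrist_force: [0.8, -1.7, -2.9]
finger_gap: 0.135
t 8.15 pos [492.6 177.2 206.7] jawyaw -0.342 tilt [ 0. -0.] F [ 0.8 -1.7 -2.9] T [-0.07  0.09  0.01] gap 0.135 q [ 0.32  0.33  1.89 -0.    0.93  0.66]
```

View pics/hover.png

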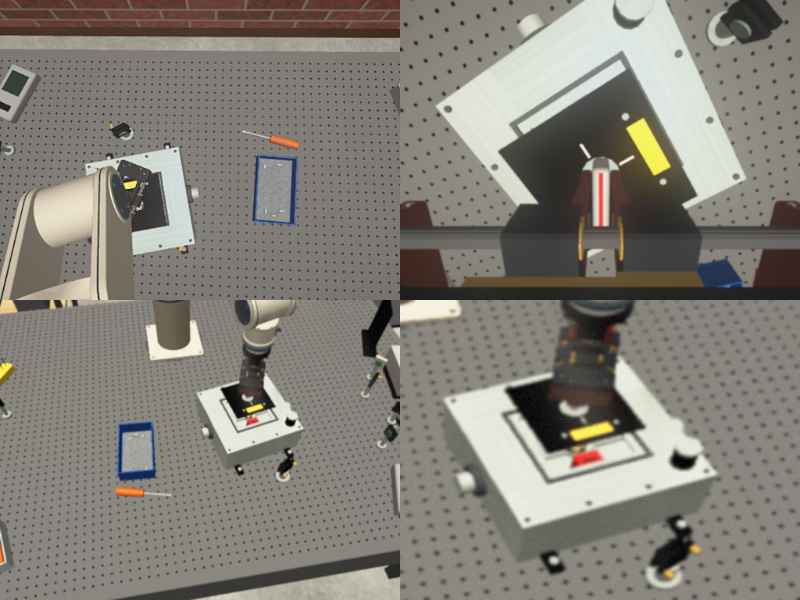

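The hover picture shows the cover level under the gripper with its label on the switch side. It is about 10 mm short in y, with a strip of the frame showing at the left. I'll measure plate and frame in the wrist view.

```bash
cat > w.py <<'E'
import sys
from h import *
# plate and frame in the wrist view: edge lines at known heights, in the frame's axes
def run(npz,yaw=.204,port=(.4932,.1852)):
    a=dict(np.load(npz));P=cloud(a);im=a['image'].astype(int);z=P[...,2]
    ok=a['z_map']>0
    c,s=np.cos(yaw),np.sin(yaw)
    X=(P[...,0]-port[0])*c+(P[...,1]-port[1])*s;Y=-(P[...,0]-port[0])*s+(P[...,1]-port[1])*c
    dk=im.max(2)<70
    r=(abs(X)<.09)&(abs(Y)<.09)&ok
    hz=np.histogram(z[r&dk],bins=np.arange(.09,.19,.002));zp=hz[1][hz[0].argmax()]+.001
    print('plate top z mode',zp)
    m=(r&dk&(abs(z-zp)<.006)).astype(np.uint8);m=cv2.morphologyEx(m,cv2.MORPH_OPEN,np.ones((3,3)))
    zz=np.median(z[m>0]);print('plate z',zz)
    # plane tilt
    A=np.c_[P[m>0][:,:2]*1,np.ones(m.sum())];print('slopes',np.linalg.lstsq(A,P[m>0][:,2],rcond=None)[0][:2])
    return a,P,X,Y,z,im,m,zz
if __name__=='__main__':
    a,P,X,Y,z,im,m,zz=run(sys.argv[1])
    K=np.linalg.inv(a['intrinsics']);v,u=np.mgrid[:384,:512];o=-a['R'].T@a['t']
    d=np.stack([u,v,np.ones_like(u)],-1)@K.T@a['R']
    c,s=np.cos(.204),np.sin(.204)
    def fx(h):
        p=o+d*((h-o[2])/d[...,2])[...,None]-np.array([.4932,.1852,0]);return p[...,0]*c+p[...,1]*s,-p[...,0]*s+p[...,1]*c
    px,py=fx(zz)
    def edge(mask,A,B,lo,hi,sg,name):  # extreme of A per bin of B
        bs=np.arange(lo,hi,.003);pts=[]
        for b in bs:
            k=mask&(B>=b)&(B<b+.003)
            if k.sum()>15: pts.append((b+.0015,np.sort(sg*A[k])[-3:].mean()*sg))
        if len(pts)<4: print(name,'few');return
        pts=np.array(pts);q=np.polyfit(pts[:,0],pts[:,1],1)
        for _ in range(3):
            e=abs(np.polyval(q,pts[:,0])-pts[:,1]);k=e<=max(.001,np.median(e)*2);q=np.polyfit(pts[k,0],pts[k,1],1)
        print(name,'at0 %.1f mm slope %.4f n %d range %.0f..%.0f'%(q[1]*1e3,q[0],k.sum(),pts[k,0].min()*1e3,pts[k,0].max()*1e3))
    M=m>0
    edge(M,py,px,-.05,.05,1,'plate +y');edge(M,px,py,-.05,.05,1,'plate +x')
    edge(M,py,px,-.05,.05,-1,'plate -y');edge(M,px,py,-.05,.05,-1,'plate -x')
    fxx,fyy=fx(.105);g=im.max(2)
    fr=(g<125)&~cv2.dilate(m,np.ones((3,3))).astype(bool)&(abs(z-.105)<.006)
    for (A,B,sg,n) in((fyy,fxx,1,'frame +y outer'),(fxx,fyy,1,'frame +x outer'),(fyy,fxx,-1,'frame -y outer'),(fxx,fyy,-1,'frame -x outer')):
        edge(fr&(sg*A>.06)&(sg*A<.08),A,B,-.06,.06,sg,n)
E
python3 w.py wrist2.npz
```

```text
plate top z mode 0.16300000000000006
plate z 0.1636465161030321
slopes [7.22674182e-04 5.58766568e-05]
plate +y at0 27.8 mm slope -0.9882 n 34 range -48..51
plate +x at0 24.3 mm slope -0.0024 n 22 range -48..45
plate -y at0 -38.7 mm slope -0.7369 n 20 range -39..51
plate -x at0 -44.1 mm slope -0.9460 n 28 range -48..45
frame +y outer few
frame +x outer few
frame -y outer few
frame -x outer few
```

```bash
python3 - <<'E'
from h import *
a=dict(np.load('wrist2.npz'));P=cloud(a);im=a['image']
for u,v in((160,190),(200,140),(240,150),(290,130),(250,105),(300,95),(225,105),(190,128),(150,160),(180,140)): print(u,v,im[v,u],np.round(P[v,u],3))
E
```

```text
160 190 [65 67 61] [0.44  0.221 0.164]
200 140 [221 229 220] [0.463 0.239 0.1  ]
240 150 [65 66 62] [0.499 0.228 0.163]
290 130 [80 80 72] [0.533 0.23  0.165]
250 105 [221 229 226] [0.513 0.252 0.1  ]
300 95 [136 142 137] [0.554 0.245 0.105]
225 105 [125 129 125] [0.494 0.259 0.105]
190 128 [124 128 121] [0.46  0.251 0.104]
150 160 [177 184 169] [0.415 0.238 0.1  ]
180 140 [163 170 158] [0.447 0.245 0.099]
```

```bash
sed -i 's/dk=im.max(2)<70/dk=im.max(2)<100/; s/m=(r&dk&(/m=(r\&(/; s/(g<125)&~/(g<175)\&~/; s/r=(abs(X)<.09)&(abs(Y)<.09)/r=(abs(X)<.1)\&(abs(Y)<.1)/' w.py; python3 w.py wrist2.npz
```

```text
plate top z mode 0.16300000000000006
plate z 0.16369357541216228
slopes [ 0.00128588 -0.00068006]
plate +y at0 56.7 mm slope 0.0015 n 34 range -48..51
plate +x at0 62.1 mm slope -0.0001 n 34 range -48..51
plate -y at0 -37.7 mm slope -0.7677 n 21 range -39..51
plate -x at0 -40.8 mm slope -0.9731 n 33 range -48..51
frame +y outer at0 72.9 mm slope 0.0009 n 40 range -58..59
frame +x outer few
frame -y outer few
frame -x outer few
```

```bash

python3 -m crank '[{"slide":[0.2,2,0],"delta_rot":[0,0,0]},{"slide":[0.3,3,0],"delta_rot":[0,0,0]},{"slide":[0.3,3,-3],"delta_rot":[0,0,0]},{"slide":[0.2,1.7,-5],"delta_rot":[0,0,0]},{"slide":[0,0,-8],"delta_rot":[0,0,0]},{"slide":[0,0,-9],"delta_rot":[0,0,0]},{"slide":[0,0,-6],"delta_rot":[0,0,0]},{"slide":[0,0,-3],"delta_rot":[0,0,0]},{"slide":[0,0,0],"delta_rot":[0,0,0]},{"slide":[0,0,0],"delta_rot":[0,0,0]}]'
python3 s.py
python3 - <<'E'
from h import *
f=grab('wrist','wrist3.png');np.savez('wrist3',**f)
E
python3 w.py wrist3.npz
```

```text
clock: 9.3
position: [0.4937, 0.1869, 0.1727]
tcp_rot: [-1.027, 1.456, -1.457]
wrist_force: [-0.0, -0.6, -2.0]
finger_gap: 0.135
t 9.30 pos [493.7 186.9 172.7] jawyaw -0.342 tilt [0.0001 0.    ] F [-0.  -0.6 -2. ] T [-0.01  0.06  0.04] gap 0.135 q [ 0.34  0.39  1.9  -0.    0.86  0.68]
plate top z mode 0.12900000000000003
plate z 0.12973247377208735
slopes [ 0.0011301  -0.00154663]
plate +y at0 66.0 mm slope 0.0013 n 34 range -48..51
plate +x at0 65.1 mm slope 0.0012 n 34 range -48..51
plate -y at0 -27.1 mm slope -0.7457 n 21 range -39..51
plate -x at0 -30.4 mm slope -1.1080 n 33 range -48..51
frame +y outer at0 73.1 mm slope 0.0008 n 40 range -58..59
frame +x outer at0 72.0 mm slope 0.0015 n 18 range -4..59
frame -y outer few
frame -x outer few
```

View pics/wrist3.png

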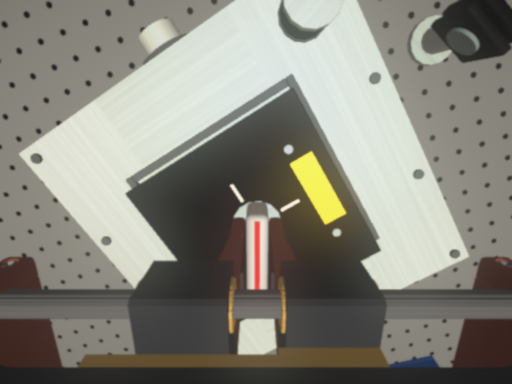

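The wrist view shows the plate centred on the frame with an even margin (edges at x +65.1 against 72.0, y +66.0 against 73.1) and matching yaw. I'll lower it.

```bash

python3 -m crank '[{"slide":[0,0,-2],"delta_rot":[0,0,0]},{"slide":[0,0,-2],"delta_rot":[0,0,0]},{"slide":[0,0,-2],"delta_rot":[0,0,0]},{"slide":[0,0,-2],"delta_rot":[0,0,0]},{"slide":[0,0,-2],"delta_rot":[0,0,0]},{"slide":[0,0,-2],"delta_rot":[0,0,0]},{"slide":[0,0,-2],"delta_rot":[0,0,0]},{"slide":[0,0,-2],"delta_rot":[0,0,0]},{"slide":[0,0,0],"delta_rot":[0,0,0]},{"slide":[0,0,0],"delta_rot":[0,0,0]}]'
python3 -m crank '[{"slide":[0,0,-1],"delta_rot":[0,0,0]},{"slide":[0,0,-1],"delta_rot":[0,0,0]},{"slide":[0,0,-1],"delta_rot":[0,0,0]},{"slide":[0,0,-1],"delta_rot":[0,0,0]},{"slide":[0,0,-1],"delta_rot":[0,0,0]},{"slide":[0,0,-1],"delta_rot":[0,0,0]},{"slide":[0,0,-1],"delta_rot":[0,0,0]},{"slide":[0,0,-1],"delta_rot":[0,0,0]},{"slide":[0,0,0],"delta_rot":[0,0,0]},{"slide":[0,0,0],"delta_rot":[0,0,0]}]'
python3 s.py
python3 - <<'E'
from h import *
f=grab('wrist');np.savez('wrist4',**f)
E
python3 w.py wrist4.npz
```

```text
clock: 10.35
position: [0.4935, 0.1869, 0.1566]
tcp_rot: [-1.028, 1.457, -1.457]
wrist_force: [-0.2, 0.6, -2.7]
finger_gap: 0.132
clock: 11.35
position: [0.4936, 0.1869, 0.1487]
tcp_rot: [-1.028, 1.457, -1.457]
wrist_force: [-0.0, 0.3, -3.8]
finger_gap: 0.134
t 11.35 pos [493.6 186.9 148.7] jawyaw -0.342 tilt [-0.  0.] F [-0.   0.3 -3.8] T [-0.03  0.08 -0.03] gap 0.134 q [0.34 0.42 1.91 0.   0.8  0.68]
plate top z mode 0.10500000000000001
plate z 0.10485994086679257
slopes [-0.0056645  -0.00846897]
plate +y at0 97.9 mm slope -0.0045 n 29 range -48..51
plate +x at0 97.8 mm slope -0.0030 n 26 range -42..51
plate -y at0 -16.0 mm slope -1.0868 n 25 range -30..51
plate -x at0 -45.2 mm slope -1.4820 n 26 range -48..48
frame +y outer few
frame +x outer few
frame -y outer few
frame -x outer few
```

```bash

python3 -m crank '[{"slide":[0,0,-0.5],"delta_rot":[0,0,0]},{"slide":[0,0,-0.5],"delta_rot":[0,0,0]},{"slide":[0,0,-0.5],"delta_rot":[0,0,0]},{"slide":[0,0,-0.5],"delta_rot":[0,0,0]},{"slide":[0,0,-0.5],"delta_rot":[0,0,0]},{"slide":[0,0,-0.3],"delta_rot":[0,0,0]},{"slide":[0,0,0],"delta_rot":[0,0,0]},{"slide":[0,0,0],"delta_rot":[0,0,0]},{"slide":[0,0,0],"delta_rot":[0,0,0]},{"slide":[0,0,0],"delta_rot":[0,0,0]}]'
python3 s.py
```

```text
clock: 12.4
position: [0.4936, 0.187, 0.1459]
tcp_rot: [-1.028, 1.456, -1.456]
wrist_force: [-2.1, -0.4, 3.1]
finger_gap: 0.133
t 12.40 pos [493.6 187.  145.9] jawyaw -0.342 tilt [0.0001 0.    ] F [-2.1 -0.4  3.1] T [-0.19  0.47  0.04] gap 0.133 q [0.34 0.43 1.91 0.   0.8  0.68]
```

```bash

python3 -m crank '[{"slide":[0,0,0],"delta_rot":[0,0,0]},{"slide":[0,0,0],"delta_rot":[0,0,0]},{"slide":[0,0,0],"delta_rot":[0,0,0]},{"slide":[0,0,0],"delta_rot":[0,0,0]},{"slide":[0,0,0],"delta_rot":[0,0,0]},{"slide":[0,0,10],"delta_rot":[0,0,0]},{"slide":[0,0,15],"delta_rot":[0,0,0]},{"slide":[0,0,15],"delta_rot":[0,0,0]},{"slide":[0,0,15],"delta_rot":[0,0,0.1]},{"slide":[0,0,5],"delta_rot":[0,0,0.14]}]' 1
python3 -m crank '[{"slide":[0,0,0],"delta_rot":[0,0,0.14]},{"slide":[0,0,0],"delta_rot":[0,0,0.14]},{"slide":[0,0,0],"delta_rot":[0,0,0.14]},{"slide":[0,0,0],"delta_rot":[0,0,0.14]},{"slide":[0,0,0],"delta_rot":[0,0,0.14]},{"slide":[0,0,0],"delta_rot":[0,0,0.14]},{"slide":[0,0,0],"delta_rot":[0,0,0.14]},{"slide":[0,0,0],"delta_rot":[0,0,0.14]},{"slide":[0,0,0],"delta_rot":[0,0,0.14]},{"slide":[0,0,0],"delta_rot":[0,0,0.14]}]'
python3 -m crank '[{"slide":[0,0,0],"delta_rot":[0,0,0.14]},{"slide":[0,0,0],"delta_rot":[0,0,0.14]},{"slide":[0,0,0],"delta_rot":[0,0,0.14]},{"slide":[0,0,0],"delta_rot":[0,0,0.14]},{"slide":[0,0,0],"delta_rot":[0,0,0.14]},{"slide":[0,0,0],"delta_rot":[0,0,0.14]},{"slide":[0,0,0],"delta_rot":[0,0,0.14]},{"slide":[0,0,0],"delta_rot":[0,0,0.14]},{"slide":[0,0,0],"delta_rot":[0,0,0.14]},{"slide":[0,0,0],"delta_rot":[0,0,0.08]}]'
python3 s.py
python3 - <<'E'
from h import *
F=[]
for n in('wrist','scene'):
    f=grab(n);np.savez(n+'5',**f);F.append(cv2.cvtColor(f['image'],cv2.COLOR_RGB2BGR))
P=cloud(f);
w=dict(np.load('wrist5.npz'));P=cloud(w);z=P[...,2];c,s=np.cos(.204),np.sin(.204)
X=(P[...,0]-.4932)*c+(P[...,1]-.1852)*s;Y=-(P[...,0]-.4932)*s+(P[...,1]-.1852)*c
k=(w['image'].max(2)<100)&(abs(X)<.058)&(abs(Y)<.058)&(abs(z-.104)<.01)
A=np.c_[P[k][:,:2],np.ones(k.sum())];print('plate z',np.median(z[k]),'slopes',np.linalg.lstsq(A,z[k],rcond=None)[0][:2],k.sum())
d=(w['image'].min(2)>180)&(abs(z-.1)<.006)&(abs(X)<.12)&(abs(Y)<.12);A=np.c_[P[d][:,:2],np.ones(d.sum())];print('deck z',np.median(z[d]),np.linalg.lstsq(A,z[d],rcond=None)[0][:2])
o=np.zeros((384,800,3),np.uint8);o[:,:512]=F[0];o[:288,512:]=cv2.resize(F[1][80:230,240:390],(288,288));cv2.imwrite('pics/seat.png',o)
E
```

```text
clock: 13.4
position: [0.4945, 0.1873, 0.2082]
tcp_rot: [-1.159, 1.279, -1.281]
wrist_force: [1.4, -0.1, -0.1]
finger_gap: 0.984
clock: 14.4
position: [0.4937, 0.187, 0.2067]
tcp_rot: [-1.56, 0.209, -0.21]
wrist_force: [0.4, -0.4, -0.3]
finger_gap: 0.997
clock: 15.4
position: [0.4937, 0.187, 0.2067]
tcp_rot: [-1.405, -0.835, 0.834]
wrist_force: [-0.1, 0.6, -0.7]
finger_gap: 1.0
t 15.40 pos [493.7 187.  206.7] jawyaw 2.643 tilt [0.0007 0.0003] F [-0.1  0.6 -0.7] T [ 0.01  0.07 -0.03] gap 1.000 q [ 0.34  0.34  1.88 -0.    0.93 -2.3 ]
plate z 0.10363614162317597 slopes [ 0.00018566 -0.00063291] 13120
deck z 0.0996556592423908 [6.12310095e-04 5.91526238e-05]
```

View pics/seat.png

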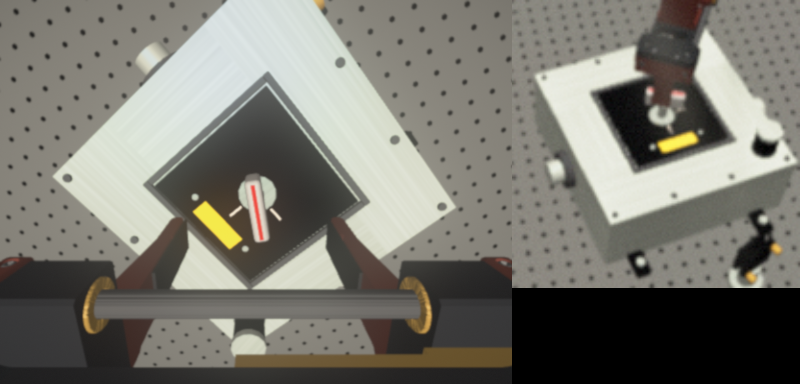

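Seated flat: plate top is 4.0 mm over the deck and both are level. Next I regrip the wing with the half-turned wrist, then press lightly.

```bash

python3 -m crank '[{"slide":[0,0,-5],"delta_rot":[0,0,0.14]},{"slide":[0,0,-10],"delta_rot":[0,0,0.005]},{"slide":[0,0,-10],"delta_rot":[0,0,0]},{"slide":[0,0,-10],"delta_rot":[0,0,0]},{"slide":[0,0,-10],"delta_rot":[0,0,0]},{"slide":[0,0,-10],"delta_rot":[0,0,0]},{"slide":[0,0,-4],"delta_rot":[0,0,0]},{"slide":[0,0,-2],"delta_rot":[0,0,0]},{"slide":[0,0,0],"delta_rot":[0,0,0]},{"slide":[0,0,0],"delta_rot":[0,0,0]}]'
python3 s.py
python3 -m crank '[{"slide":[0,0,0],"delta_rot":[0,0,0]},{"slide":[0,0,0],"delta_rot":[0,0,0]},{"slide":[0,0,0],"delta_rot":[0,0,0]},{"slide":[0,0,0],"delta_rot":[0,0,0]},{"slide":[0,0,0],"delta_rot":[0,0,0]},{"slide":[0,0,0],"delta_rot":[0,0,0]},{"slide":[0,0,0],"delta_rot":[0,0,0]},{"slide":[0,0,0],"delta_rot":[0,0,0]},{"slide":[0,0,0],"delta_rot":[0,0,0]},{"slide":[0,0,0],"delta_rot":[0,0,0]}]' 0
python3 s.py
python3 -m crank '[{"slide":[0,0,-0.5],"delta_rot":[0,0,0]},{"slide":[0,0,-0.5],"delta_rot":[0,0,0]},{"slide":[0,0,-0.5],"delta_rot":[0,0,0]},{"slide":[0,0,-0.5],"delta_rot":[0,0,0]},{"slide":[0,0,0],"delta_rot":[0,0,0]},{"slide":[0,0,0],"delta_rot":[0,0,0]},{"slide":[0,0,0],"delta_rot":[0,0,0]},{"slide":[0,0,0],"delta_rot":[0,0,0]},{"slide":[0,0,0],"delta_rot":[0,0,0]},{"slide":[0,0,0],"delta_rot":[0,0,0]}]'
python3 s.py
```

```text
clock: 16.5
position: [0.4938, 0.187, 0.1452]
tcp_rot: [-1.358, -0.942, 0.941]
wrist_force: [0.2, -0.1, 1.0]
finger_gap: 1.005
t 16.50 pos [493.8 187.  145.2] jawyaw 2.783 tilt [0.0006 0.0002] F [ 0.2 -0.1  1. ] T [ 0.11  0.07 -0.05] gap 1.005 q [ 0.34  0.43  1.91 -0.    0.8  -2.44]
clock: 17.5
position: [0.4935, 0.1869, 0.1448]
tcp_rot: [-1.358, -0.941, 0.941]
wrist_force: [-1.2, 0.6, 0.4]
finger_gap: 0.137
t 17.50 pos [493.5 186.9 144.8] jawyaw 2.783 tilt [-0.0001 -0.0001] F [-1.2  0.6  0.4] T [0.15 0.1  0.07] gap 0.137 q [ 0.34  0.43  1.91 -0.    0.8  -2.44]
clock: 18.5
position: [0.4936, 0.187, 0.1432]
tcp_rot: [-1.358, -0.941, 0.941]
wrist_force: [-1.7, -0.9, 7.4]
finger_gap: 0.137
t 18.50 pos [493.6 187.  143.2] jawyaw 2.783 tilt [0.0001 0.    ] F [-1.7 -0.9  7.4] T [-0.02  0.46  0.03] gap 0.137 q [ 0.34  0.43  1.92  0.    0.79 -2.44]
```

```bash

python3 -m crank '[{"slide":[0,0,0],"delta_rot":[0,0,-0.04]},{"slide":[0,0,0],"delta_rot":[0,0,-0.04]},{"slide":[0,0,0],"delta_rot":[0,0,-0.04]},{"slide":[0,0,0],"delta_rot":[0,0,-0.04]},{"slide":[0,0,0],"delta_rot":[0,0,-0.04]},{"slide":[0,0,0],"delta_rot":[0,0,-0.04]},{"slide":[0,0,0],"delta_rot":[0,0,-0.04]},{"slide":[0,0,0],"delta_rot":[0,0,-0.04]},{"slide":[0,0,0],"delta_rot":[0,0,0]},{"slide":[0,0,0],"delta_rot":[0,0,0]}]'
python3 s.py
for i in 1 2; do python3 -m crank '[{"slide":[0,0,0],"delta_rot":[0,0,-0.02]},{"slide":[0,0,0],"delta_rot":[0,0,-0.02]},{"slide":[0,0,0],"delta_rot":[0,0,-0.02]},{"slide":[0,0,0],"delta_rot":[0,0,-0.02]},{"slide":[0,0,0],"delta_rot":[0,0,-0.02]},{"slide":[0,0,0],"delta_rot":[0,0,0]},{"slide":[0,0,0],"delta_rot":[0,0,0]},{"slide":[0,0,0],"delta_rot":[0,0,0]},{"slide":[0,0,0],"delta_rot":[0,0,0]},{"slide":[0,0,0],"delta_rot":[0,0,0]}]' >/dev/null
python3 s.py; done
```

```text
clock: 19.5
position: [0.4938, 0.1869, 0.143]
tcp_rot: [-1.456, -0.698, 0.697]
wrist_force: [-0.9, -1.7, 3.7]
finger_gap: 0.133
t 19.50 pos [493.8 186.9 143. ] jawyaw 2.464 tilt [ 0.0004 -0.0001] F [-0.9 -1.7  3.7] T [-0.21  0.1  -0.05] gap 0.133 q [ 0.34  0.43  1.92 -0.    0.79 -2.12]
t 20.50 pos [493.7 187.  142.9] jawyaw 2.363 tilt [0.0003 0.0001] F [ 1.1 -3.3  3.9] T [-0.63 -0.37 -0.04] gap 0.134 q [ 0.34  0.43  1.92 -0.    0.79 -2.02]
t 21.50 pos [493.7 187.  142.9] jawyaw 2.263 tilt [0.0003 0.0001] F [ 3.2 -2.7  4.4] T [-0.53 -0.57 -0.01] gap 0.136 q [ 0.34  0.43  1.92  0.    0.79 -1.92]
```

The wing is now at yaw 0.69, near the imaged slot direction of 0.66. I'll push gently and read the force.

```bash

python3 -m crank '[{"slide":[0,0,-0.5],"delta_rot":[0,0,-0.01]},{"slide":[0,0,-0.5],"delta_rot":[0,0,-0.01]},{"slide":[0,0,-0.5],"delta_rot":[0,0,-0.01]},{"slide":[0,0,0],"delta_rot":[0,0,0]},{"slide":[0,0,0],"delta_rot":[0,0,0]},{"slide":[0,0,0],"delta_rot":[0,0,0]},{"slide":[0,0,0],"delta_rot":[0,0,0]},{"slide":[0,0,0],"delta_rot":[0,0,0]},{"slide":[0,0,0],"delta_rot":[0,0,0]},{"slide":[0,0,0],"delta_rot":[0,0,0]}]' >/dev/null
python3 s.py
```

```text
t 22.50 pos [493.7 187.  141.4] jawyaw 2.233 tilt [0.0003 0.0001] F [ 4.2 -2.3  4.7] T [-0.47 -0.7  -0.02] gap 0.139 q [ 0.34  0.44  1.92  0.    0.79 -1.89]
```

```bash

python3 -m crank '[{"slide":[0.2,-0.1,-0.5],"delta_rot":[0,0,0]},{"slide":[0.2,-0.1,-0.5],"delta_rot":[0,0,0]},{"slide":[0.1,-0.1,-0.5],"delta_rot":[0,0,0]},{"slide":[0,0,-0.5],"delta_rot":[0,0,0]},{"slide":[0,0,-0.5],"delta_rot":[0,0,0]},{"slide":[0,0,-0.5],"delta_rot":[0,0,0]},{"slide":[0,0,0],"delta_rot":[0,0,0]},{"slide":[0,0,0],"delta_rot":[0,0,0]},{"slide":[0,0,0],"delta_rot":[0,0,0]},{"slide":[0,0,0],"delta_rot":[0,0,0]}]' >/dev/null
python3 s.py
```

```text
t 23.50 pos [493.7 187.  138.4] jawyaw 2.233 tilt [-0.0006  0.0004] F [ 2.  -0.1  5.6] T [-0.12 -0.37 -0.03] gap 0.134 q [ 0.34  0.44  1.92  0.    0.78 -1.89]
```

```bash

python3 -m crank '[{"slide":[0,0,-0.6],"delta_rot":[0,0,0]},{"slide":[0,0,-0.6],"delta_rot":[0,0,0]},{"slide":[0,0,-0.6],"delta_rot":[0,0,0]},{"slide":[0,0,-0.6],"delta_rot":[0,0,0]},{"slide":[0,0,-0.6],"delta_rot":[0,0,0]},{"slide":[0,0,-0.6],"delta_rot":[0,0,0]},{"slide":[0,0,-0.4],"delta_rot":[0,0,0]},{"slide":[0,0,0],"delta_rot":[0,0,0]},{"slide":[0,0,0],"delta_rot":[0,0,0]},{"slide":[0,0,0],"delta_rot":[0,0,0]}]' >/dev/null
python3 s.py
python3 -m crank '[{"slide":[0,0,-0.4],"delta_rot":[0,0,0]},{"slide":[0,0,-0.3],"delta_rot":[0,0,0]},{"slide":[0,0,0],"delta_rot":[0,0,0]},{"slide":[0,0,0],"delta_rot":[0,0,0]},{"slide":[0,0,0],"delta_rot":[0,0,0]},{"slide":[0,0,0],"delta_rot":[0,0,0]},{"slide":[0,0,0],"delta_rot":[0,0,0]},{"slide":[0,0,0],"delta_rot":[0,0,0]},{"slide":[0,0,0],"delta_rot":[0,0,0]},{"slide":[0,0,0],"delta_rot":[0,0,0]}]' >/dev/null
python3 s.py
```

```text
t 24.50 pos [493.7 187.  134.6] jawyaw 2.233 tilt [-0.0005  0.0004] F [ 1.1 -0.3  9.4] T [-0.16 -0.25  0.  ] gap 0.134 q [ 0.34  0.45  1.92  0.    0.78 -1.89]
t 25.50 pos [493.8 186.9 133.9] jawyaw 2.233 tilt [-0.0005  0.0004] F [ 2.  -1.2  8.4] T [-0.18 -0.24 -0.02] gap 0.137 q [ 0.34  0.45  1.92  0.    0.77 -1.89]
```

```bash

python3 -m crank '[{"slide":[0,0,-0.3],"delta_rot":[0,0,0]},{"slide":[0,0,-0.2],"delta_rot":[0,0,0]},{"slide":[0,0,0],"delta_rot":[0,0,0]},{"slide":[0,0,0],"delta_rot":[0,0,0]},{"slide":[0,0,0],"delta_rot":[0,0,0]},{"slide":[0,0,0],"delta_rot":[0,0,0]},{"slide":[0,0,0],"delta_rot":[0,0,0]},{"slide":[0,0,0],"delta_rot":[0,0,0]},{"slide":[0,0,0],"delta_rot":[0,0,0]},{"slide":[0,0,0],"delta_rot":[0,0,0]}]' >/dev/null
python3 s.py
python3 -m crank '[{"slide":[0,0,0],"delta_rot":[0,0,-0.02]},{"slide":[0,0,0],"delta_rot":[0,0,-0.04]},{"slide":[0,0,0],"delta_rot":[0,0,-0.04]},{"slide":[0,0,0],"delta_rot":[0,0,-0.04]},{"slide":[0,0,0],"delta_rot":[0,0,-0.04]},{"slide":[0,0,0],"delta_rot":[0,0,-0.04]},{"slide":[0,0,0],"delta_rot":[0,0,-0.04]},{"slide":[0,0,0],"delta_rot":[0,0,-0.04]},{"slide":[0,0,0],"delta_rot":[0,0,0]},{"slide":[0,0,0],"delta_rot":[0,0,0]}]' >/dev/null
python3 s.py
```

```text
t 26.50 pos [493.8 187.  133.5] jawyaw 2.233 tilt [-0.0005  0.0005] F [ 1.3 -1.   7.6] T [-0.18 -0.21 -0.  ] gap 0.134 q [ 0.34  0.45  1.92  0.    0.77 -1.89]
t 27.50 pos [493.9 186.8 133.5] jawyaw 1.933 tilt [-0.0003  0.0002] F [ 1.4 -2.5  8.6] T [-0.36 -0.31 -0.08] gap 0.132 q [ 0.34  0.45  1.92  0.    0.77 -1.59]
```

```bash

python3 -m crank '[{"slide":[0,0,0],"delta_rot":[0,0,-0.05]},{"slide":[0,0,0],"delta_rot":[0,0,-0.06]},{"slide":[0,0,0],"delta_rot":[0,0,-0.06]},{"slide":[0,0,0],"delta_rot":[0,0,-0.06]},{"slide":[0,0,0],"delta_rot":[0,0,-0.06]},{"slide":[0,0,0],"delta_rot":[0,0,-0.06]},{"slide":[0,0,0],"delta_rot":[0,0,-0.06]},{"slide":[0,0,0],"delta_rot":[0,0,-0.06]},{"slide":[0,0,0],"delta_rot":[0,0,-0.06]},{"slide":[0,0,0],"delta_rot":[0,0,0]}]' >/dev/null
python3 s.py
python3 -m crank '[{"slide":[0,0,0],"delta_rot":[0,0,-0.06]},{"slide":[0,0,0],"delta_rot":[0,0,-0.06]},{"slide":[0,0,0],"delta_rot":[0,0,-0.06]},{"slide":[0,0,0],"delta_rot":[0,0,-0.06]},{"slide":[0,0,0],"delta_rot":[0,0,-0.06]},{"slide":[0,0,0],"delta_rot":[0,0,-0.06]},{"slide":[0,0,0],"delta_rot":[0,0,-0.06]},{"slide":[0,0,0],"delta_rot":[0,0,-0.06]},{"slide":[0,0,0],"delta_rot":[0,0,-0.04]},{"slide":[0,0,0],"delta_rot":[0,0,0]}]' >/dev/null
python3 s.py
for i in 1 2; do python3 -m crank '[{"slide":[0,0,0],"delta_rot":[0,0,-0.02]},{"slide":[0,0,0],"delta_rot":[0,0,-0.02]},{"slide":[0,0,0],"delta_rot":[0,0,-0.01]},{"slide":[0,0,0],"delta_rot":[0,0,0]},{"slide":[0,0,0],"delta_rot":[0,0,0]},{"slide":[0,0,0],"delta_rot":[0,0,0]},{"slide":[0,0,0],"delta_rot":[0,0,0]},{"slide":[0,0,0],"delta_rot":[0,0,0]},{"slide":[0,0,0],"delta_rot":[0,0,0]},{"slide":[0,0,0],"delta_rot":[0,0,0]}]' >/dev/null
python3 s.py;done
```

```text
t 28.50 pos [493.9 186.4 133.4] jawyaw 1.401 tilt [-0.0004 -0.0005] F [ 2.7 -4.1  9.2] T [-0.88 -0.41 -0.04] gap 0.136 q [ 0.34  0.45  1.92 -0.    0.77 -1.06]
t 29.50 pos [493.7 186.  133.3] jawyaw 0.882 tilt [-0.0008 -0.001 ] F [ 3.3 -7.4  9.2] T [-1.13 -0.47 -0.08] gap 0.138 q [ 0.34  0.45  1.92 -0.    0.77 -0.54]
t 30.50 pos [493.7 186.  133.3] jawyaw 0.833 tilt [-0.0008 -0.0011] F [ 2.1 -5.9  9.4] T [-1.18 -0.44  0.02] gap 0.139 q [ 0.34  0.45  1.92 -0.    0.77 -0.49]
t 31.50 pos [493.7 186.  133.3] jawyaw 0.783 tilt [-0.0008 -0.0011] F [ 2.1 -6.9  8.8] T [-1.13 -0.42 -0.02] gap 0.135 q [ 0.34  0.45  1.92 -0.    0.77 -0.44]
```

```bash

python3 -m crank '[{"slide":[0.1,-0.3,0],"delta_rot":[0,0,-0.02]},{"slide":[0.1,-0.3,0],"delta_rot":[0,0,-0.02]},{"slide":[0,-0.2,0],"delta_rot":[0,0,-0.02]},{"slide":[0,0,0],"delta_rot":[0,0,0]},{"slide":[0,0,0],"delta_rot":[0,0,0]},{"slide":[0,0,0],"delta_rot":[0,0,0]},{"slide":[0,0,0],"delta_rot":[0,0,0]},{"slide":[0,0,0],"delta_rot":[0,0,0]},{"slide":[0,0,0],"delta_rot":[0,0,0]},{"slide":[0,0,0],"delta_rot":[0,0,0]}]' >/dev/null
python3 s.py
for i in 1 2 3; do python3 -m crank '[{"slide":[0,0,0],"delta_rot":[0,0,-0.02]},{"slide":[0,0,0],"delta_rot":[0,0,-0.02]},{"slide":[0,0,0],"delta_rot":[0,0,0]},{"slide":[0,0,0],"delta_rot":[0,0,0]},{"slide":[0,0,0],"delta_rot":[0,0,0]},{"slide":[0,0,0],"delta_rot":[0,0,0]},{"slide":[0,0,0],"delta_rot":[0,0,0]},{"slide":[0,0,0],"delta_rot":[0,0,0]},{"slide":[0,0,0],"delta_rot":[0,0,0]},{"slide":[0,0,0],"delta_rot":[0,0,0]}]' >/dev/null
python3 s.py;done
```

```text
t 32.50 pos [493.6 185.8 133.3] jawyaw 0.723 tilt [-0.0012 -0.0001] F [ 1.4 -2.2  8.3] T [-0.52 -0.18 -0.  ] gap 0.133 q [ 0.34  0.45  1.92  0.    0.77 -0.39]
t 33.50 pos [493.5 185.8 133.3] jawyaw 0.683 tilt [-0.0015 -0.0003] F [ 1.2 -3.   9. ] T [-0.55 -0.09  0.11] gap 0.134 q [ 0.34  0.45  1.92  0.    0.77 -0.35]
t 34.50 pos [493.5 185.7 133.3] jawyaw 0.644 tilt [-0.0016 -0.0006] F [-0.4 -2.9  9.9] T [-0.51 -0.08  0.4 ] gap 0.134 q [ 0.34  0.45  1.92 -0.    0.77 -0.31]
t 35.50 pos [493.4 185.7 133.3] jawyaw 0.604 tilt [-0.0015 -0.0007] F [-0.6 -3.1  9.5] T [-0.54 -0.07  0.51] gap 0.140 q [ 0.34  0.45  1.92 -0.    0.77 -0.27]
```

The stop is felt: torque went from 0.0 to 0.5 N m at jaw yaw 0.64–0.60. I'll back off slightly, let the spring lift the handle into the notch, then release.

```bash

python3 -m crank '[{"slide":[0,-0.2,0],"delta_rot":[0,0,0.03]},{"slide":[0,-0.2,0],"delta_rot":[0,0,0.03]},{"slide":[0,0,0],"delta_rot":[0,0,0.02]},{"slide":[0,0,0.5],"delta_rot":[0,0,0]},{"slide":[0,0,0.5],"delta_rot":[0,0,0]},{"slide":[0,0,0.5],"delta_rot":[0,0,0]},{"slide":[0,0,0.5],"delta_rot":[0,0,0]},{"slide":[0,0,0.4],"delta_rot":[0,0,0]},{"slide":[0,0,0],"delta_rot":[0,0,0]},{"slide":[0,0,0],"delta_rot":[0,0,0]}]' >/dev/null
python3 s.py
python3 -m crank '[{"slide":[0,0,0.3],"delta_rot":[0,0,0]},{"slide":[0,0,0.3],"delta_rot":[0,0,0]},{"slide":[0,0,0.2],"delta_rot":[0,0,0]},{"slide":[0,0,0],"delta_rot":[0,0,0]},{"slide":[0,0,0],"delta_rot":[0,0,0]},{"slide":[0,0,0],"delta_rot":[0,0,0]},{"slide":[0,0,0],"delta_rot":[0,0,0]},{"slide":[0,0,0],"delta_rot":[0,0,0]},{"slide":[0,0,0],"delta_rot":[0,0,0]},{"slide":[0,0,0],"delta_rot":[0,0,0]}]' >/dev/null
python3 s.py
```

```text
t 36.50 pos [493.6 185.6 135.4] jawyaw 0.683 tilt [-0.0015  0.0001] F [-3.5  4.8  3.3] T [0.72 0.49 0.18] gap 0.136 q [ 0.34  0.45  1.92  0.    0.78 -0.35]
t 37.50 pos [493.5 185.6 136.1] jawyaw 0.683 tilt [-0.0015  0.    ] F [-3.4  4.6  2.3] T [0.74 0.45 0.18] gap 0.134 q [ 0.34  0.45  1.92  0.    0.78 -0.35]
```

```bash

python3 -m crank '[{"slide":[0,0,0],"delta_rot":[0,0,0]},{"slide":[0,0,0],"delta_rot":[0,0,0]},{"slide":[0,0,0],"delta_rot":[0,0,0]},{"slide":[0,0,0],"delta_rot":[0,0,0]},{"slide":[0,0,0],"delta_rot":[0,0,0]},{"slide":[0,0,0],"delta_rot":[0,0,0]},{"slide":[0,0,8],"delta_rot":[0,0,0]},{"slide":[0,0,15],"delta_rot":[0,0,0]},{"slide":[0,0,20],"delta_rot":[0,0,0]},{"slide":[0,0,20],"delta_rot":[0,0,0]}]' 1 >/dev/null
python3 -m crank '[{"slide":[0,0,10],"delta_rot":[0,0,0]},{"slide":[0,0,5],"delta_rot":[0,0,0]},{"slide":[0,0,0],"delta_rot":[0,0,0]},{"slide":[0,0,0],"delta_rot":[0,0,0]},{"slide":[0,0,0],"delta_rot":[0,0,0]},{"slide":[0,0,0],"delta_rot":[0,0,0]},{"slide":[0,0,0],"delta_rot":[0,0,0]},{"slide":[0,0,0],"delta_rot":[0,0,0]},{"slide":[0,0,0],"delta_rot":[0,0,0]},{"slide":[0,0,0],"delta_rot":[0,0,0]}]' >/dev/null
python3 s.py
python3 - <<'E'
from h import *
w=grab('wrist','end.png');P=cloud(w);z=P[...,2];c,s=np.cos(.204),np.sin(.204);g=w['image'].astype(int)
X=(P[...,0]-.4932)*c+(P[...,1]-.1852)*s;Y=-(P[...,0]-.4932)*s+(P[...,1]-.1852)*c
k=(g.max(2)<100)&(abs(X)<.058)&(abs(Y)<.058)&(abs(z-.104)<.01)
A=np.c_[P[k][:,:2],np.ones(k.sum())];zp=np.median(z[k]);print('plate',zp,np.linalg.lstsq(A,z[k],rcond=None)[0][:2])
t=(g[...,0]-g[...,1]>60)&(g[...,0]-g[...,2]>60)&(np.hypot(X,Y)<.03)&(z>.115)&(z<.16)
q=P[t];print('line top above plate %.4f (46 up, ~37.5 caught, 35.5 below)'%(np.median(q[:,2])-zp),t.sum())
l=cv2.fitLine(q[:,:2].astype(np.float32),cv2.DIST_L2,0,.01,.01).ravel();print('wing yaw',np.arctan2(l[1],l[0]),'mid',q.mean(0))
E
```

```text
t 39.50 pos [494.3 185.4 214.4] jawyaw 0.683 tilt [ 0. -0.] F [ 0.8  0.4 -0.5] T [ 0.    0.04 -0.  ] gap 1.000 q [ 0.34  0.33  1.87 -0.    0.94 -0.35]
plate 0.10369231403979451 [ 0.00041225 -0.00028217]
line top above plate 0.0380 (46 up, ~37.5 caught, 35.5 below) 210
wing yaw -0.8639246 mid [0.49282882 0.18674163 0.14164287]
```

View pics/end.png

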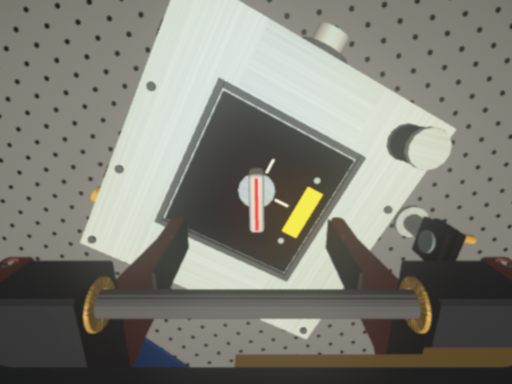

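The cover lies flat in its frame. The wing, at about (257,205), stays down at 38 mm above the plate with nothing touching it, which matches the caught position. I'll hand in now.

```bash
python3 -c "
from bench import bot
print(bot.finish_job())"
```

```text
the job is handed in; nothing more can be done
None
```

The cover is back in the port and locked, and I handed the job in at about 39.5 s. `finish_job` reports no verdict, so the checks below are from my own measurements.

**What I did:**
- I gripped the T-handle wing, carried the cover over, and corrected about 10 mm at hover from the wrist view. I then lowered it into the frame; contact showed only as a few newtons.
- I released it, turned the wrist half a turn and regripped, so the last joint had range for the full turn.
- I pressed lightly (about 7 N) and turned clockwise to the slot direction I had seen in the image. The handle then went down at 10 N or less.
- I turned on to the stop (0.4–0.5 N m), eased back slightly so the spring could lift the cam into the notch, and let go.

**Last checks:**

| Check | Measured | Expected |
|---|---|---|
| Plate top above deck | 4.0 mm (measured when seated; plate height unchanged at the end) | 4 mm |
| Plate slope | below 0.001 rad | below 0.03 rad |
| Red line above plate, gripper clear | 38.0 mm (press about 8 mm) | 37.5 mm when caught |
| Wing yaw | −0.86 (t_handle about 1.07 rad) | above 0.7 rad |
| Wrist force after release | about 0 | 0 |

- **Disagreement:** The image-based height gives a press of about 8.0 mm, while the arm's travel gave about 8.7 mm. Both are inside the 7.3–9.6 mm range.
- **One bad reading:** The edge fit just before contact was unusable, because plate and frame were then at nearly the same height. I relied on the force reading there instead.
- **Not measured:** The tongue's depth in the switch was inferred from the cover lying flat and seated. I did not re-measure the mirror mount, lens tube or screwdriver; no move passed close to them.

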